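# Light the bench block

## Task

The bench lamp has been left swung aside and switched off. Without gripping anything, push its long white head round with the fingertips until the steel bench block lies right under the head's centre line, press its rocker switch fully on, and withdraw. Treat the lamp gently, do not tip its head, and leave the block and everything else on the bench where it is.

Things in the scene. Friction and masses are not known exactly. Their poses are not given: they have to be found in the camera images.
- lamp_neck (a point): Tilt pin over the middle of the lamp's long white head, 274 mm up; swings with the lamp. Axes: z up, x level across the head away from the robot, y along the head to its left end. The head, centred below, is 436 mm (y) by 84 mm (x), top about 248, underside 212 mm up, long sides a little sloped. A 35 mm neck rises here to 338 mm; thin arms run from it up (to 550 mm) and away to the foot.
- bench_lamp_head_tilt (a joint): The head's tilt about its long axis on the neck pin, rad, 0 = level, growing as its far side rises. Stiff (1.2 N m).
- switch_top (a point): Centre of the top of the small dark rocker switch on the head's top, 100 mm right of the neck (axes as lamp_neck, tilting with the head). Rocker: 20 mm along the head (y), 11.5 mm across (x), 6 mm proud of the head; it rocks about y through its centre, so near half (-x, robot's side) and far half are each 5.75 mm wide. The head's top is free for 30 mm round it.
- bench_lamp_rocker (a joint): Rocker switch, rad: -0.14 off (near half raised 0.8 mm above the centre, far half as much below), +0.14 fully on (near half pressed down). Stays where left, no spring; about 4 N on the middle of a half turns it. A flat fingertip over both halves only levels it: press the near half alone.
- bench_block: Square steel bench block on a dark base, 64 x 64 x 22 mm, loose on the worktop; origin at the centre of its underside.
- flask: Clear jar with a dark lid, 70 mm across and 132 mm high; origin at the centre of its underside. Leave it alone.
- bottle: Clear bottle with a small dark cap, 93 mm across and 179 mm high; origin at the centre of its underside. Leave it alone.
- hammer: Small hammer with a wooden handle, 66 x 198 x 25 mm, lying flat; origin at the centre of the underside. Leave it alone.
- lamp_pull (a point): Point on the head's centre line at mid-height (230 mm up), 130 mm to the right of the neck; axes as lamp_neck. The lamp swings as one piece about the upright axis of its foot, which lies at x = +0.415, y = +0.219 m in the axes of lamp_neck; clockwise from above brings the head nearer the robot. It stays where left; about 3 N on the head's far long side at this point moves it.
- thread: Small upright spool of thread, 36 mm across and 40 mm high; origin at the centre of its underside. Leave it alone.

How it is judged (in metres and radians):
At the end, for the whole second after the job is handed in: The block's centre lies within 20 mm of the centre line of the lamp's head, seen from above (and within 150 mm of its middle along it); the rocker stands at +0.08 rad or more (on); the head's tilt is within 0.15 rad of level and the block within 15 mm of where it was (x of bench_block in the frame of lamp_neck between -0.02 and 0.02 m and y of bench_block in the frame of lamp_neck between -0.15 and 0.15 m and value of joint bench_lamp_rocker above 0.08 rad and value of joint bench_lamp_head_tilt between -0.15 and 0.15 rad and distance of bench_block from where it was at the start of the episode below 0.015 m); the robot touches nothing.
It fails at once if the lamp is handled roughly or gripped (more than 30 N between fingers and lamp) (contact force between the fingers and bench_lamp above 30 N).
It fails at once if the arm above the fingers leans on the lamp (more than 30 N) (contact force between the arm and bench_lamp above 30 N).
It fails at once if the lamp's head is tipped more than 0.2 rad from level (value of joint bench_lamp_head_tilt above 0.2 rad or value of joint bench_lamp_head_tilt below -0.2 rad).
It fails at once if the block, jar, bottle, spool or hammer is moved or lifted (more than 15 mm) (distance of any of bench_block, flask, bottle, thread, hammer from where it was at the start of the episode above 0.015 m).
It also fails if it takes over 56 s, if anything falls off the work surface, if the arm or the gripper's body presses on something with over 40 N, if the wrist force passes 120 N, or if a joint passes its speed limit or range.

## Robot

A 7-joint arm with a two-finger parallel gripper is mounted at the origin on a cart in front of the work surface, level with it; the furniture and walls round the work are solid. World frame = base frame: x ahead of the robot, y to its left, z up, the work surface at z = 0. Lengths are in mm, angles in degrees, forces in N, time in s.
With the tool pointing down it reaches from about 400 to 850 mm from the base axis. Payload 4.5 kg.
Tool frame: the origin (TCP) lies on the mounting face of the last link; the fingertips stand 173 mm ahead of it and the grasp point (between the pads) lies 155 mm ahead of it; z points along the fingers, y is the line along which they close (so a half turn about z gives the same grasp; the last joint's range is limited). The gripper opens to 85 mm and grips with 20 to 120 N. Pads are 22 mm wide; open, the fingers measure 114 mm over their backs; the gripper's body (76 mm by 85 mm) begins 54 mm behind the grasp point. The pads swing forward as they close: fully open they stand 13 mm farther back than shut.
Start: joints at [-66.475, 39.483, -11.15, 89.685, 9.013, 51.709, -12.324], TCP at [229.946, 581.173, 404.717] pointing down, gripper open.
Joint ranges: [-172.22, 172.22], [-26.19, 119.32], [-84.43, 86.54], [7.71, 146.69], [-57.33, 237.33], [2.42, 119.75], [-152.13, 152.13]. Speed limits (degrees/s): [147.25, 147.25, 180, 180, 180, 180, 180].

## Interface

Orientations are given as a 3x3 rotation matrix whose columns are the frame's x, y, z axes.
In Python, from rig import bot gives the robot as it stands. Calls block until the motion is done:
- bot.movep(position, orientation): joint-space move of the TCP to a pose.
- bot.servo_line(position, attitude=None, speed=150, force_limit=None): straight line of the TCP; attitude=None keeps the orientation; speed is the mean speed in mm/s. With force_limit (N) it stops when the force on the tool has changed by that much, and returns True; else False.
- bot.move_joints(angles): joint-space move.
- bot.command_gripper(opening, grip_force=None): finger opening in mm; grip_force is the grip in N (None keeps the last); returns when the fingers have stopped.
- bot.hold(seconds).
- bot.ik(position, orientation): joint angles nearest the present ones, or None.
- bot.get_state(): the state.
- bot.capture(name): name is "side" or "top"; returns the picture (420x560x3 uint8, red, green, blue); there is no depth.
- bot.camera_model(name): a dict with "K" (3x3 intrinsics, pixels), "k1" (the pictures are not rectified: a ray, as slopes to the right and down, at radius r is drawn at 1 + k1 r^2 times it, then the intrinsics apply), "xyz" and "rotation" of the camera in the world. Camera axes: x right, y down, z forward; pixel columns grow to the right and rows downward; lengths in mm; the calibration is good to about 2 mm. A picture is of the moment at which its call begins. camera_model takes no time and is no camera call.
A pose or a line that the arm cannot do raises bot.Unreachable and nothing moves.
- bot.sign_off(): hands the job in; it is judged then, once.
The state is a dict: "clock": time; "qpos": joint angles; "qd": joint speeds; "joint_torque": joint torques, N m; "eef_pos": TCP position; "ee_rot": TCP orientation; "force": force on the tool from outside, world axes, zero at the start; "torque": the same for the moment, N m; "gripper_width": finger opening in mm; "grasp_force": force on a finger pad.
Only numpy, scipy, OpenCV 4.12 (cv2) and the standard library are available. Lean on these libraries where they do the work, as an engineer would, in place of code of your own. Each camera call takes 0.05 s, during which the arm holds its last target. There are 200 camera calls.

## Working session

There is one attempt and no reset: what is moved stays moved. The work goes in short steps, each a Python script; the robot and the scene stay as the last script left them, time stands still between calls to the robot, and variables do not carry over. Pictures are saved under pics/ and viewed, at most 10 in all, crops included, and the job is handed in when it is done.

```bash
mkdir -p pics; ls; python3 - <<'E'
from rig import bot
import cv2
for n in("top","side"):
    im=bot.capture(n); cv2.imwrite(f"pics/{n}0.png",im[...,::-1])
    m=bot.camera_model(n); print(n,m)
s=bot.get_state(); print(s["clock"],s["ee_rot"],s["force"],s["gripper_width"])
E
```

```text
pics
rig.py
top {'K': array([[499.85186196,   0.        , 285.82714025],
       [  0.        , 499.85186196, 204.41360884],
       [  0.        ,   0.        ,   1.        ]]), 'k1': -0.14778475909463093, 'xyz': array([-272.19011999,  296.95309962, 1167.00966503]), 'rotation': array([[-0.17686301, -0.77607501,  0.60533219],
       [-0.9841294 ,  0.13041314, -0.12034005],
       [ 0.01444964, -0.61700891, -0.78682349]])}
side {'K': array([[399.40559627,   0.        , 276.4782933 ],
       [  0.        , 399.40559627, 211.36681554],
       [  0.        ,   0.        ,   1.        ]]), 'k1': -0.06880720065253522, 'xyz': array([ 175.8552982 , -567.66720263,  556.49543105]), 'rotation': array([[ 0.91030736, -0.18196196,  0.37179344],
       [-0.41379966, -0.37724006,  0.82852868],
       [-0.01050532, -0.90806375, -0.4187002 ]])}
0.1 [[-9.29851943e-01  3.67933493e-01 -5.56080635e-04]
 [ 3.67933903e-01  9.29850484e-01 -1.64940446e-03]
 [-8.97992980e-05 -1.73830286e-03 -9.99998485e-01]] [ 0.01659746 -0.39608971 -0.30888607] 85.21916010670313
```

View pics/top0.png

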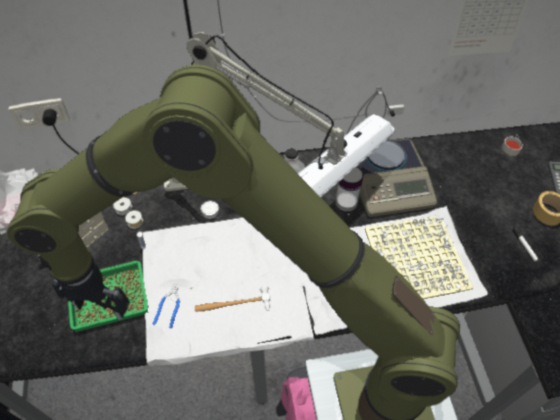

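View pics/side0.png

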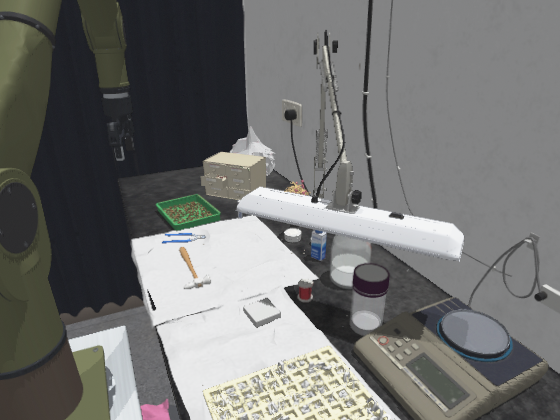

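The side view shows the head from about (240,200) to (462,248), the switch near (397,215), the block near (262,312), the spool (305,290), the jar (369,297) and the bottle (350,262). In the top view the arm hides part of the scene. I'll zoom in on the side view.

```bash
cat > h.py <<'E'
import numpy as np, cv2
from rig import bot
def ray(n,p):
    m=bot.camera_model(n); d=cv2.undistortPoints(np.array([[p]],float),m["K"],np.array([m["k1"],0,0,0,0.]))[0,0]
    # k1 model: drawn = ray*(1+k1 r^2), as in OpenCV
    return m["xyz"], m["rotation"]@np.array([d[0],d[1],1])
def onz(n,p,z):
    c,d=ray(n,p); return (c+d*(z-c[2])/d[2]).round(1)
def proj(n,P):
    m=bot.camera_model(n); R=m["rotation"].T
    return cv2.projectPoints(np.array(P,float).reshape(-1,1,3),cv2.Rodrigues(R)[0],-R@m["xyz"],m["K"],np.array([m["k1"],0,0,0,0.]))[0][:,0].round(1)
def look(n,name,x0=0,y0=0,x1=560,y1=420,k=1):
    im=bot.capture(n)[...,::-1]
    cv2.imwrite("pics/raw_"+name,im); cv2.imwrite("pics/"+name,cv2.resize(im[y0:y1,x0:x1],None,fx=k,fy=k,interpolation=cv2.INTER_CUBIC))
E
python3 - <<'E'
from h import *
im=cv2.imread("pics/side0.png")[180:340,230:480]
cv2.imwrite("pics/s1.png",cv2.resize(im,None,fx=3.2,fy=3.2,interpolation=cv2.INTER_CUBIC))
for n,p,z in [("block",(262,310),22),("switch",(397,214.5),254),("headL",(250,197),248),("headR",(455,240),248),("spool",(305,284),40),("flask lid",(371,270),132),("hammerhead",(197,284),20),("hammerend",(183,250),15),("bottle",(351,240),179)]:
    print(n,onz("side",p,z))
E
```

```text
block [419.6  55.3  22. ]
switch [631.9 -74.2 254. ]
headL [430.4 128.5 248. ]
headR [ 662.  -181.1  248. ]
spool [532.3  76.9  40. ]
flask lid [605.2 -52.1 132. ]
hammerhead [320. 208.  20.]
hammerend [326.3 386.8  15. ]
bottle [586.8  -5.3 179. ]
```

View pics/s1.png

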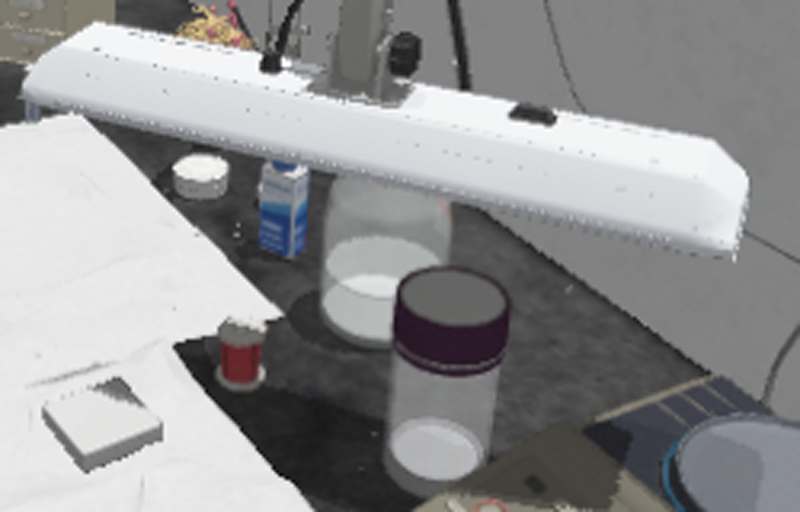

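Zoomed in, the block's top face is centred at about raw (262,311) and the rocker at about raw (396.6,215.3). The head points from roughly (430,128) to (662,-181) mm. My plan is to move the arm clear on the right side, close the fingers and measure again with both cameras.

```bash
cat >> h.py <<'E'
def R(yaw): # tool down, tool x at yaw (rad) in the plane
    c,s=np.cos(yaw),np.sin(yaw); return np.array([[c,s,0],[s,-c,0],[0,0,-1.]])
E
python3 - <<'E'
from h import *
try:
    bot.movep([300,360,560],R(np.radians(100)))
    bot.movep([430,-180,560],R(np.radians(37)))
except bot.Unreachable as e: print("unr",e)
bot.command_gripper(0)
s=bot.get_state(); print(s["clock"],np.round(s["qpos"],0),s["eef_pos"],s["gripper_width"],s["force"])
look("top","t2.png",100,60,460,330,2.2); look("side","s2.png")
E
```

```text
3.95 [-19.  24.  55. 104. -21.  64. -10.] [ 429.98911394 -180.02442907  559.99703315] -0.40807621170597025 [ 0.47405011 -0.02644022  0.14371407]
```

View pics/t2.png

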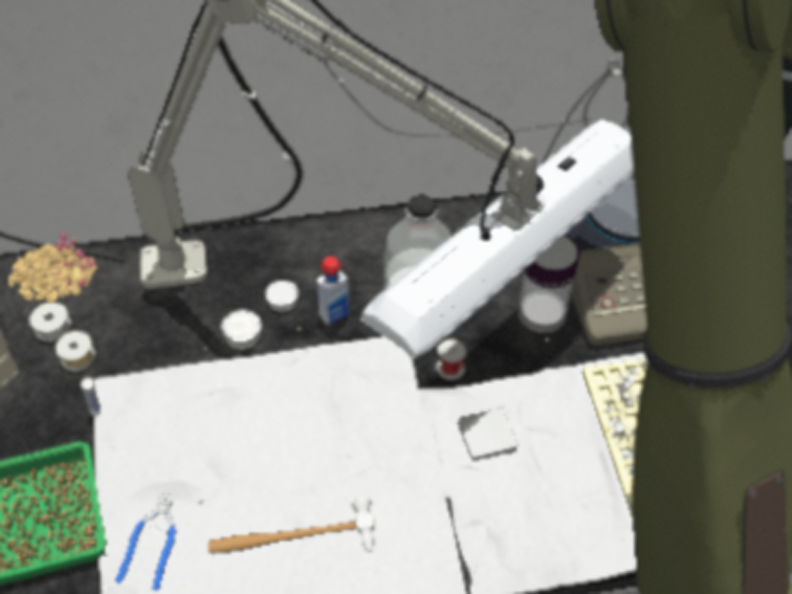

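The top view is now clear: foot near raw (178.6,179), switch (357.7,134), block (322,257), and the head running from about (280,205) to (380,120). Next I'll segment the switch and block in both views and intersect the rays.

```bash
python3 - <<'E'
from h import *
def tri(a,b):
    (c1,d1),(c2,d2)=ray("top",a),ray("side",b)
    t=np.linalg.lstsq(np.c_[d1,-d2],c2-c1,rcond=None)[0]
    p,q=c1+d1*t[0],c2+d2*t[1]; return ((p+q)/2).round(1),np.linalg.norm(p-q).round(1)
def blob(f,box,lo,hi):
    im=cv2.imread(f,0); x0,y0,x1,y1=box; g=im[y0:y1,x0:x1]
    n,l,st,c=cv2.connectedComponentsWithStats(((g>=lo)&(g<=hi)).astype(np.uint8))
    return [(st[i].tolist(),(c[i]+[x0,y0]).round(1)) for i in range(1,n) if st[i,4]>12]
T,S="pics/raw_t2.png","pics/raw_s2.png"
st=blob(T,(348,126,368,142),0,110); ss=blob(S,(386,208,408,222),0,110); print(st,ss)
a,b=st[0][1],ss[0][1]; print("switch",tri(a,b),onz("top",a,252),onz("side",b,252))
# head top-face outline: contour polygons of bright region
for n,f,box in(("top",T,(255,100,400,235)),("side",S,(225,175,480,275))):
    im=cv2.imread(f,0); x0,y0,x1,y1=box; m=cv2.inRange(im[y0:y1,x0:x1],195,255)
    m=cv2.morphologyEx(m,cv2.MORPH_CLOSE,np.ones((5,5)))
    c=max(cv2.findContours(m,0,2)[0],key=cv2.contourArea); h=cv2.approxPolyDP(c,2,True)[:,0]+[x0,y0]
    print(n,[(p.tolist(),onz(n,p.astype(float),248)[:2]) for p in h])
im=cv2.imread(S)
cv2.imwrite("pics/s3.png",np.vstack([cv2.resize(cv2.imread(T)[235:285,290:350],(600,290)[:2] and (360,300),interpolation=2),cv2.resize(im[290:340,235:295],(360,300),interpolation=2)]))
E
```

```text
[([6, 6, 7, 5, 18], array([357.2, 134.2]))] [([3, 4, 15, 7, 67], array([396.2, 215. ]))]
switch (array([633.2, -70.8, 251.3]), np.float64(0.1)) [632.4 -70.5 252. ] [632.2 -72.  252. ]
top [([385, 120], array([ 678.8, -163.3])), ([372, 115], array([ 703.9, -133.4])), ([344, 137], array([631.5, -34.6])), ([347, 141], array([615.7, -38.6])), ([346, 156], array([563.5, -22.3])), ([337, 164], array([540.3,   7.1])), ([325, 163], array([548.5,  36.1])), ([322, 169], array([529.9,  48.1])), ([318, 169], array([531.5,  57.9])), ([317, 163], array([551.7,  56. ])), ([314, 162], array([556.3,  62.7])), ([279, 184], array([499.2, 161.6])), ([277, 190], array([481.4, 169.5])), ([266, 201], array([452.6, 200.5])), ([276, 207], array([431.1, 180.3])), ([277, 212], array([416.3, 180.4])), ([255, 216], array([413.3, 232.1])), ([255, 234], array([363.6, 239.1])), ([288, 234], array([351.4, 166.5])), ([286, 219], array([393.1, 163.5])), ([294, 215], array([401.3, 143.3])), ([299, 215], array([399.4, 132. ])), ([301, 219], array([387.4, 129.7])), ([305, 215], array([397.1, 118.4])), ([300, 214], array(
[... 671 characters left out ...]
([354, 205], array([594.9,   5. ])), ([358, 206], array([599.1,  -2.3])), ([354, 214], array([571.8, -28.7])), ([328, 210], array([538.4,   6.8])), ([318, 198], array([550.3,  64.7])), ([317, 203], array([536.2,  43.9])), ([312, 203], array([527.5,  48.1])), ([311, 197], array([540.3,  75.2])), ([305, 196], array([532.,  85.])), ([302, 189], array([544.4, 121.5])), ([301, 194], array([529.6,  97.9])), ([295, 194], array([518.7, 103.2])), ([292, 190], array([523. , 125.6])), ([287, 192], array([508.8, 120.1])), ([259, 187], array([467.5, 171.8])), ([238, 201], array([401.9, 119.8])), ([237, 206], array([392.1,  97.7])), ([252, 210], array([411.2,  68.1])), ([251, 216], array([400.2,  44.6]))]
```

View pics/s3.png

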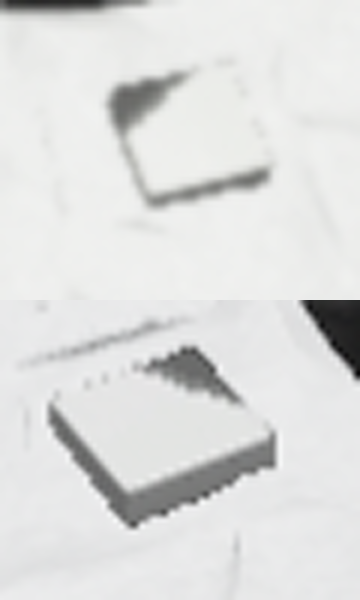

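```bash
python3 - <<'E'
from h import *
def edge(n,f,cols,r0,r1):
    im=cv2.imread(f,0).astype(float); P=[]
    for c in cols:
        g=im[r0(c):r1(c),c]; i=np.argmax(np.diff(g)); r=r0(c)+i+.5
        P.append(onz(n,(c,r),248)[:2])
    vx,vy,x,y=cv2.fitLine(np.array(P,np.float32),cv2.DIST_HUBER,0,.01,.01).ravel()
    k=-1 if vy<0 else 1; v=k*np.array([vx,vy]); nrm=np.array([v[1],-v[0]])
    print(n,v.round(4),np.degrees(np.arctan2(v[1],v[0])).round(2),"switch->edge",(nrm@(np.array([x,y])-[632.3,-71.5])).round(1), "rms",np.std((np.array(P)-[x,y])@nrm).round(1))
T,S="pics/raw_t2.png","pics/raw_s2.png"
ln=lambda p,q,w:(lambda c:int(p[1]+(q[1]-p[1])*(c-p[0])/(q[0]-p[0]))+w)
a,b=(372,115),(279,184)
edge("top",T,[*range(349,370)],ln(a,b,-6),ln(a,b,5))
edge("top",T,[*range(349,370),*range(283,298)],ln(a,b,-6),ln(a,b,5))
a,b=(259,187),(451,223)
edge("side",S,[*range(365,386),*range(408,449)],ln(a,b,-6),ln(a,b,5))
edge("side",S,[*range(262,290),*range(365,386),*range(408,449)],ln(a,b,-6),ln(a,b,5))
f=onz("top",(178.6,179.1),15); print("foot",f, "block",onz("top",(321.5,256.2),22),onz("side",(261.6,309.7),22))
d=f[:2]-[632.3,-71.5]; print(np.linalg.norm(d),"yaw x from foot",np.degrees(np.arctan2(d[1],d[0])-np.arctan2(.319,.415)))
E
```

```text
top [-0.5932  0.8051] 126.38 switch->edge 25.1 rms 0.8
top [-0.5763  0.8172] 125.19 switch->edge 26.0 rms 4.5
side [-0.606   0.7955] 127.3 switch->edge 18.9 rms 1.4
side [-0.6019  0.7985] 127.01 switch->edge 19.1 rms 3.4
foot [765.4 427.1  15. ] block [417.7  58.2  22. ] [419.3  56.5  22. ]
516.0596574040641 yaw x from foot 37.50499387375889
```

Measurements: switch (632.3,-71.5), head x yaw about 37.2°, foot about (769,432), block (418.5,57.3). I'll press the rocker first, where reach is easy, scanning from the near side inwards so the tip never covers the far half.

```bash
python3 - <<'E'
from h import *
yaw=np.radians(37.2); ux=np.array([np.cos(yaw),np.sin(yaw),0]); sw=np.array([632.3,-71.5,254.])
def at(d,tip): p=sw-(d+11)*ux; p[2]=tip+173; return p
bot.movep(at(8,300),R(yaw)); bot.servo_line(at(8,258),speed=60)
print(bot.get_state()["clock"],np.round(bot.get_state()["force"],2))
for d in (8,6.5,5,3.5,2,.5,-1,-2.5):
    bot.servo_line(at(d,258),speed=30)
    bot.hold(.15); f0=bot.get_state()["force"]
    hit=bot.servo_line(at(d,250.5),speed=9,force_limit=10)
    s=bot.get_state(); print(d,hit,(s["eef_pos"][2]-173).round(2),np.round(s["force"]-f0,1),round(s["clock"],1))
    bot.servo_line(at(d,258),speed=30)
    if hit: break
bot.servo_line(at(8,300),speed=100)
look("side","s4.png",330,160,480,270,5)
print(bot.get_state()["clock"])
E
```

```text
5.8083 [-0.07  0.31 -0.05]
8 False 250.58 [0.1 0.3 0.6] 7.2
6.5 False 250.56 [ 1.1 -0.8  0.3] 9.0
5 False 250.56 [ 0.2 -0.7 -1.1] 10.8
3.5 False 250.56 [-1.1  0.7 -0.3] 12.5
2 False 250.5 [-1.3 -0.2  0.2] 14.3
0.5 True 252.61 [-0.7 -0.4  4.8] 15.8
16.7917
```

View pics/s4.png

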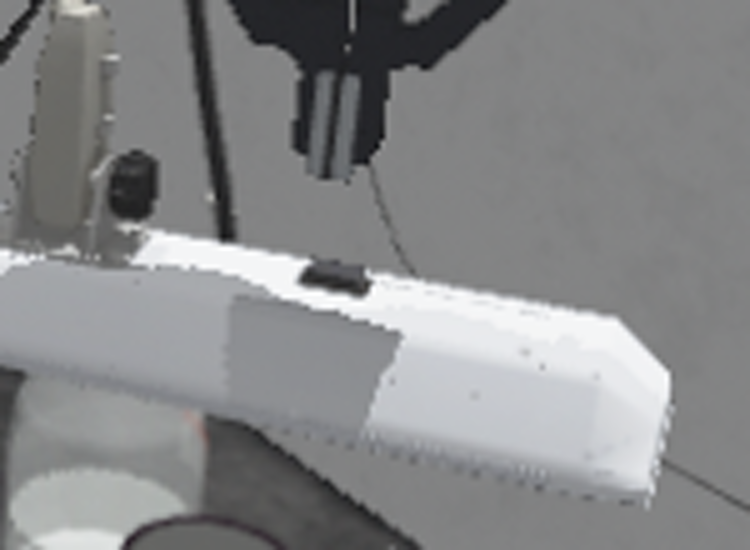

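The picture shows the head, with the shut fingertips above the switch at zoomed (335,275). The first contact came at d=0.5, so the true edge is about 5 mm in, and it bottomed out about where "on" should be. I'll press once more, 1.5 mm further in, with a softer first touch to confirm.

```bash
python3 - <<'E'
from h import *
yaw=np.radians(37.2); ux=np.array([np.cos(yaw),np.sin(yaw),0]); sw=np.array([632.3,-71.5,254.])
def at(d,tip): p=sw-(d+11)*ux; p[2]=tip+173; return p
bot.servo_line(at(-1,257),speed=100); bot.hold(.2)
for lim in (3,12):
    f0=bot.get_state()["force"]
    hit=bot.servo_line(at(-1,251),speed=8,force_limit=lim)
    s=bot.get_state(); print(lim,hit,(s["eef_pos"][2]-173).round(2),np.round(s["force"]-f0,1),round(s["clock"],1))
bot.servo_line(at(-1,300),speed=100)
print(bot.get_state()["clock"])
E
```

```text
3 True 254.68 [-1.4 -0.1  5.1] 18.0
12 True 254.6 [-0.7  0.6  1.5] 18.3
18.9583
```

The first contact at 254.7 mm is ambiguous, as it matches the rocker still being off. I'll take a fine force/depth curve at the same spot.

```bash
python3 - <<'E'
from h import *
yaw=np.radians(37.2); ux=np.array([np.cos(yaw),np.sin(yaw),0]); sw=np.array([632.3,-71.5,254.])
def at(d,tip): p=sw-(d+11)*ux; p[2]=tip+173; return p
d=-1
bot.servo_line(at(d,256),speed=100); bot.hold(.2); f0=bot.get_state()["force"]
t=255.2
while t>252.4:
    hit=bot.servo_line(at(d,t),speed=6,force_limit=18); bot.hold(.06)
    s=bot.get_state(); f=s["force"]-f0; print(round(t,2),hit,(s["eef_pos"][2]-173).round(2),np.round(f,1))
    if f[2]>16: break
    t-=.25
bot.servo_line(at(d,300),speed=100)
print(bot.get_state()["clock"])
E
```

```text
255.2 False 255.27 [ 0.1 -0.8 -1.5]
254.95 False 254.94 [-0.5 -0.4 -1.5]
254.7 False 254.79 [-0.4 -0.2 -0.2]
254.45 False 254.65 [-0.8  0.3  2.2]
254.2 False 254.39 [-2.4 -0.1  4.2]
253.95 False 254.29 [-2.3  0.2  5.7]
253.7 False 254.24 [-2.2 -0.9  6.1]
253.45 False 254.18 [-3.3 -0.   6.8]
253.2 False 254.15 [-4.5  0.8  8. ]
252.95 False 254.08 [-4.3  0.5  8.7]
252.7 False 253.75 [-2.5  0.   8.6]
252.45 False 253.72 [-2.7 -0.7  8.3]
24.1083
```

The rocker is giving way, and the arm is compliant at about 7 N/mm. I'll press deeper until the force rises against the stop.

```bash
python3 - <<'E'
from h import *
yaw=np.radians(37.2); ux=np.array([np.cos(yaw),np.sin(yaw),0]); sw=np.array([632.3,-71.5,254.])
def at(d,tip): p=sw-(d+11)*ux; p[2]=tip+173; return p
d=-1
bot.servo_line(at(d,255.2),speed=100); bot.hold(.2); f0=bot.get_state()["force"]
for t in (254.5,254.,253.5,253.,252.5,252.,251.5,251.,250.5,250):
    hit=bot.servo_line(at(d,t),speed=10,force_limit=20); bot.hold(.06)
    s=bot.get_state(); f=s["force"]-f0; print(round(t,2),hit,(s["eef_pos"]-at(d,173)+[0,0,173]).round(2),np.round(f,1))
    if f[2]>17: break
bot.servo_line(at(d,300),speed=100)
print(bot.get_state()["clock"])
E
```

```text
254.5 False [3.0000e-02 0.0000e+00 2.5457e+02] [0.8 0.9 0. ]
254.0 False [-1.0000e-02 -1.0000e-01  2.5419e+02] [0.3 0.3 2.3]
253.5 False [-7.0000e-02 -2.3000e-01  2.5383e+02] [-2.1 -0.2  5.3]
253.0 False [-7.0000e-02 -2.5000e-01  2.5373e+02] [-0.5  0.8  7. ]
252.5 False [-1.6000e-01 -4.9000e-01  2.5333e+02] [-2.4 -0.1  8.4]
252.0 False [-6.0000e-02 -5.4000e-01  2.5324e+02] [-2.4  0.8  9. ]
251.5 False [-1.0000e-01 -8.4000e-01  2.5278e+02] [-2.1 -0.6  9.6]
251.0 False [-1.1000e-01 -1.0900e+00  2.5241e+02] [-3.2 -0.4  9.8]
250.5 False [-1.0000e-01 -1.2700e+00  2.5214e+02] [-2.9 -0.1 10. ]
250 False [-1.3000e-01 -1.5000e+00  2.5174e+02] [-3.  -1.6 10.9]
28.6417
```

The tip is sliding down the rocker's outer edge. I'll move 2 mm further in and press again; the contact height there also tells the rocker's state.

```bash
python3 - <<'E'
from h import *
yaw=np.radians(37.2); ux=np.array([np.cos(yaw),np.sin(yaw),0]); sw=np.array([632.3,-71.5,254.])
def at(d,tip): p=sw-(d+11)*ux; p[2]=tip+173; return p
d=-2.5
bot.servo_line(at(d,255.5),speed=120); bot.hold(.15); f0=bot.get_state()["force"]
for t in (254.5,254.1,253.7,253.3,252.8,252.2,251.6):
    hit=bot.servo_line(at(d,t),speed=12,force_limit=20); bot.hold(.05)
    s=bot.get_state(); f=s["force"]-f0; print(round(t,2),hit,(s["eef_pos"]-at(d,0)-[0,0,0]).round(2),np.round(f,1))
    if f[2]>16: break
bot.servo_line(at(d,275),speed=120)
print(bot.get_state()["clock"])
E
```

```text
254.5 False [1.8000e-01 9.0000e-02 2.5482e+02] [ 1.  -0.7  3. ]
254.1 False [-6.000e-02 -2.000e-01  2.542e+02] [ 0.  -2.3  3.4]
253.7 False [-4.0000e-02 -2.0000e-01  2.5403e+02] [-1.9 -1.4  5.7]
253.3 False [-4.000e-02 -2.000e-01  2.539e+02] [-2.3 -0.4  7.6]
252.8 False [-5.000e-02 -2.600e-01  2.538e+02] [-2.  -1.6 10.4]
252.2 False [-1.7000e-01 -6.0000e-01  2.5329e+02] [-3.  -2.1 10.3]
251.6 False [ -0.26  -0.94 252.77] [-2.9 -1.8 10.4]
31.7583
```

Yielding at a constant ~10 N looks like the finger linkage giving way under a low grip force. I'll stiffen the grip to 120 N and press once more, with the tip edge about 3 mm from the pivot.

```bash
python3 - <<'E'
from h import *
yaw=np.radians(37.2); ux=np.array([np.cos(yaw),np.sin(yaw),0]); sw=np.array([632.3,-71.5,254.])
def at(d,tip): p=sw-(d+11)*ux; p[2]=tip+173; return p
d=-1.5
bot.command_gripper(0,120)
bot.servo_line(at(d,255.8),speed=120); bot.hold(.15); f0=bot.get_state()["force"]; print(bot.get_state()["gripper_width"])
for t in (254.7,254.2,253.7,253.2,252.7,252.2,251.7):
    hit=bot.servo_line(at(d,t),speed=15,force_limit=20); bot.hold(.05)
    s=bot.get_state(); f=s["force"]-f0; print(t,hit,(s["eef_pos"]-at(d,0)).round(2).tolist(),np.round(f,1),round(s["gripper_width"],2))
    if f[2]>15: break
bot.servo_line(at(d,262),speed=120)
look("side","s5.png",360,190,430,240,8); look("top","t5.png",335,115,385,150,12)
a=cv2.imread("pics/s5.png");b=cv2.imread("pics/t5.png"); cv2.imwrite("pics/c5.png",np.vstack([cv2.resize(a,(400,286)),cv2.resize(b,(400,280))]))
print(bot.get_state()["clock"])
E
```

```text
-0.18604551718587914
254.7 False [0.03, -0.01, 254.91] [-0.7 -0.3 -1.2] -0.01
254.2 False [-0.01, 0.0, 254.19] [-0.4  1.6 -0.1] 0.2
253.7 False [-0.0, 0.0, 253.68] [ 0.3  0.8 -0.5] -0.05
253.2 False [-0.01, -0.07, 253.26] [ 0.3  0.4 -0.5] 0.17
252.7 False [-0.0, -0.13, 252.97] [-1.7  1.6  2.3] 0.23
252.2 False [-0.08, -0.28, 252.59] [-1.7 -0.   4. ] -0.52
251.7 False [-0.09, -0.31, 252.5] [-2.5  1.2  6.3] -0.11
34.8833
```

View pics/c5.png

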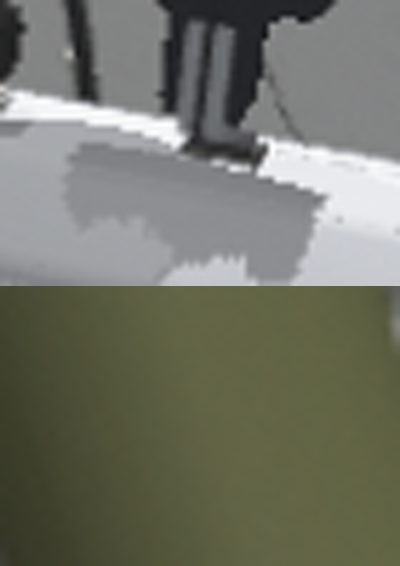

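Contact now begins at about 253.0, down from 254.75, and is stiff below that, so the rocker is fully on. Next is the swing: go over the far side, touch to measure the contact offset, then follow the arc about the foot.

```bash
cat > sw.py <<'E'
from h import *
from scipy.optimize import brentq
sw=np.array([632.3,-71.5]); y0=np.radians(37.2); B=np.array([418.5,57.3])
ax=lambda p:(np.array([np.cos(p),np.sin(p)]),np.array([-np.sin(p),np.cos(p)]))
u,v=ax(y0); F=sw+415*u+319*v
psi=brentq(lambda p:ax(p)[0]@(B-F)+415,y0-np.radians(45),y0-np.radians(5))
def tool(p,off,tip,yy=-130):
    u,v=ax(p); q=F+(-415+off)*u+(-219+yy)*v; return np.array([*q,tip+173.])
E
python3 - <<'E'
from sw import *
print("F",F.round(0),"psi",np.degrees(psi).round(1),"block y",ax(psi)[1]@(B-F)+219)
pts=[(y0,-9.5,275),(y0,75,275),(y0,75,222),(psi,45,222),(psi,60,320)]
for p,o,t in pts: print(tool(p,o,t).round(0), bot.ik(tool(p,o,t),R(p)) is not None and np.round(bot.ik(tool(p,o,t),R(p)),0))
bot.servo_line(tool(y0,-9.5,280,-100),speed=120)
bot.servo_line(tool(y0,72,280),speed=150)
bot.servo_line(tool(y0,72,222),speed=120); bot.hold(.1)
hit=bot.servo_line(tool(y0,35,222),speed=30,force_limit=4)
s=bot.get_state(); off=ax(y0)[0]@(s["eef_pos"][:2]-F)+415
print(hit,"off",off,np.round(s["force"],1),s["clock"])
E
```

```text
F [770. 434.] psi 10.7 block y -85.71279707094226
[ 643. -101.  448.] [-17.  46.  46.  83. -35.  65. -18.]
[710. -50. 448.] [-18.  51.  46.  71. -36.  72. -26.]
[710. -50. 395.] [-18.  54.  44.  75. -38.  66. -24.]
[471.  22. 395.] [-39.  39.  53. 118. -45.  45. -38.]
[486.  25. 493.] [-44.  34.  61. 108. -35.  60. -47.]
True off 51.6924150423323 [-0.2  0.5  1.4] 37.3917
```

```bash
python3 - <<'E'
from sw import *
mx=0
for p in np.linspace(y0,psi,8)[1:]:
    bot.servo_line(tool(p,51.2,222),R(p),speed=65)
    s=bot.get_state(); mx=max(mx,np.linalg.norm(s["force"]))
print("max f",mx.round(1),s["clock"])
bot.servo_line(tool(psi,75,222),speed=100); bot.servo_line(tool(psi,75,330),speed=150)
look("side","s6.png"); look("top","t6.png"); print(bot.get_state()["clock"])
E
```

```text
max f 3.6 42.0583
43.4167
```

View pics/s6.png

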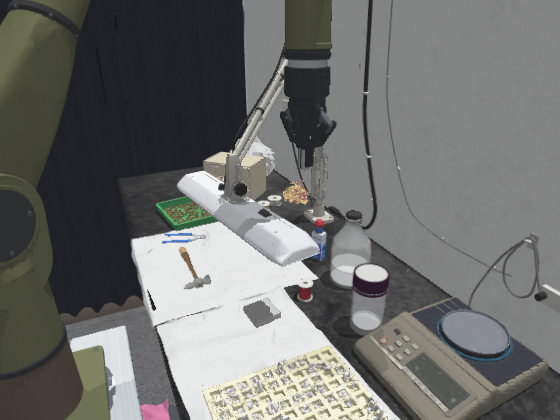

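View pics/t6.png

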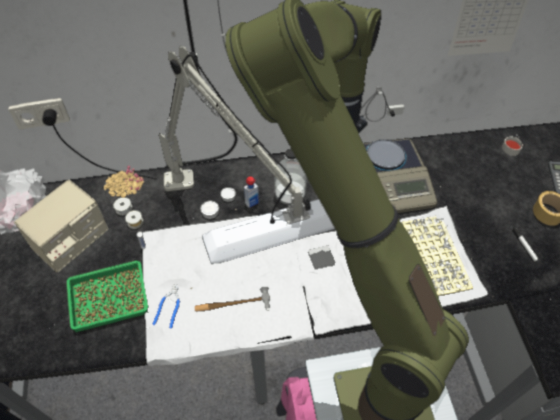

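The head has swung round, and the switch is now at about (264,212) in the side view. The block, jar, bottle, spool and hammer haven't moved. I'll measure the head line against the block.

```bash
python3 - <<'E'
from sw import *
u,v=ax(psi); e=F-415*u-319*v; print("expected switch",e.round(1),proj("side",[*e,254]))
g=cv2.imread("pics/raw_s6.png",0)[200:224,252:280]
n,l,st,c=cv2.connectedComponentsWithStats((g<90).astype(np.uint8))
for i in range(1,n):
    if st[i,4]>12:
        q=c[i]+[252,200]; Q=onz("side",q,252); r=np.linalg.norm(Q[:2]-F); print(st[i],q.round(1),Q,"r",r.round(1))
        # yaw from foot->switch direction
        d=F-Q[:2]; p=np.arctan2(d[1],d[0])-np.arctan2(319,415); uu,vv=ax(p)
        print("yaw",np.degrees(p).round(2),"block in lamp", (uu@(B-Q[:2])).round(1),(vv@(B-Q[:2])-100).round(1))
E
```

```text
expected switch [421.1  43.3] [[262.  211.1]]
[17  4 11 12 74] [274.9 208.9] [448.2  45.9 252. ] r 503.8
yaw 12.75 block in lamp -26.5 -82.3
[ 6  9 14  8 65] [264.2 212.7] [424.   39.3 252. ] r 524.5
yaw 11.18 block in lamp -1.9 -81.3
```

```bash
python3 - <<'E'
from rig import bot
s=bot.get_state(); print(s["force"],s["clock"]); print(bot.sign_off())
E
```

```text
[ 0.05498231 -0.13202272 -0.37210428] 43.4167
the job is handed in; nothing more can be done
None
```

Handed in at 43.4 s, no verdict returned: the block measures about 2 mm off the head's centre line and 81 mm along it (limits 20 and 150 mm), the rocker is on judging by touch height only, head tilt was not measured, the arm is clear, and nothing else on the bench looks moved.

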